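Clamp a slide carrier in the slide press

ROBOT

A 6-joint arm with a two-finger parallel gripper is mounted at the origin on the work surface. World frame = base frame: x ahead of the robot, y to its left, z up, the work surface at z = 0. Lengths are in m, angles in rad, forces in N, time in s.
With the tool pointing down it reaches from about 0.4 to 0.825 m from the base axis. Payload 7 kg.
Tool frame: the origin (TCP) lies between the finger pads; the fingertips stand 25 mm ahead of it and the grasp point (between the pads) lies 6 mm ahead of it; z points along the fingers, y is the direction in which the jaws open and shut (so a half turn about z gives the same grasp; the last joint's range is limited). The gripper opens to 88 mm and grips with 3 to 60 N. Pads are 19 mm wide; open, the fingers measure 130 mm over their backs; the gripper's body (78 mm by 193 mm) begins 47 mm behind the grasp point.
Start: joints at [1.423, 0.359, 0.012, 0, -1.224, -0.288], TCP at [0.285, 0.612, 0.252] pointing down, gripper open.
Joint ranges: [-3.07, 3.07], [-1.43, 2.12], [-1.02, 1.25], [-3.03, 1.67], [-3.05, -0], [-3.03, 3.03]. Speed limits (rad/s): [2.39, 2.39, 3.01, 3.14, 3.14, 3.14].

INTERFACE

Orientations are given as a unit quaternion [x, y, z, w].
In Python, from cell import arm gives the robot as it stands. Calls block until the motion is done:
- arm.move_pose(position, orientation): joint-space move of the TCP to a pose.
- arm.movel(position, max_speed=0.15, frame=None, stop_force=None): straight line of the TCP; frame=None keeps the orientation; max_speed is the mean speed in m/s. With stop_force (N) it stops when the force on the tool has changed by that much, and returns True; else False.
- arm.move_j(angles): joint-space move.
- arm.release() and arm.clamp(squeeze=None): open the fingers fully, or close them until they stop; squeeze is the grip in N (None keeps the last).
- arm.dwell(seconds).
- arm.inverse_kinematics(position, orientation): joint angles nearest the present ones, or None.
- arm.sense(): the state.
- arm.grab_frame(name): name is "scene" or "side" or "wrist"; returns a dict with "color" (420x560x3 uint8, red, green, blue), "K" (3x3 intrinsics, pixels), "R" (3x3) and "t" (3): a world point X has camera coordinates R X + t. Camera axes: x right, y down, z forward; pixel columns grow to the right and rows downward; lengths in m; the calibration is good to about 2 mm. A picture is of the moment at which its call begins. There is no depth.
A pose or a line that the arm cannot do raises arm.PlanningError and nothing moves.
- arm.sign_off(): hands the job in, once; it reports no verdict.
The state is a dict: "clock": time; "qpos": joint angles; "qd": joint speeds; "joint_efforts": joint torques, N m; "tool_pos": TCP position; "tool_rot": TCP orientation; "ft_force": force on the tool from outside, world axes, zero at the start; "wrist_torque": the same for the moment, N m; "finger_gap": finger opening in m.
Only numpy, scipy, OpenCV 4.12 (cv2) and the standard library are available. Lean on these libraries where they do the work, as an engineer would, in place of code of your own. Each camera call takes 0.05 s, during which the arm holds its last target.

TASK

Put the blue slide carrier flat between the guide rails of the slide press and slide it fully home against the brass end stop while the clamp is still open. Then push the red toggle handle down over centre until it rests on its stop, so that the spring pad holds the carrier, and let go. Push by feel and do not force anything: nudge the end stop and the handle's stop gently, and leave the green carrier and the other things on the bench where they are.

Things in the scene. Friction and masses are not known exactly. Their poses are not given: they have to be found in the camera images.
- blue_carrier_mid (a point): centre (half-way up, 16 mm above its underside) of the loose blue slide carrier, a solid block 90 mm long (its x), 34 mm wide (y) and 32 mm high (z), 0.22 kg nominal, with a glass slide lying flush in its top. Either end may go first. It starts lying flat on the cork mat (3 mm thick), next to the green one.
- green_carrier_mid (a point): centre of the green carrier with an empty black recess in its top, same sizes as the blue one; a bystander on the mat. Blue and green may change places.
- press: slide press, fixed to the bench: steel base plate 280 (x) x 90 (y) x 12 mm (z) with a red-handled toggle clamp. Origin: centre of the plate's underside; x runs from the loading end to the handle end, z up. The carrier slides along +x on the plate's top (z = 12 mm). The end stop's face is at x = 35 mm, the handle's pivot at x = 119 mm, all on y = 0. The plate is bare at x below 3 mm.
- press_home (a point): where the carrier's centre lies when fully home: x = -10, y = 0, z = 28 mm in the press; same axes. Two guide rails stand on both sides of the carrier's leading part only: inner faces at y = +-19.5 mm, from 13 to 46 mm ahead (+x) of this point, tops 12 mm above the plate. Closed, the pad (18 mm disc) presses on the carrier's top 15 mm ahead of this point.
- end_stop: brass block on the press that the carrier's end is slid against: 10 (x) x 36 (y) x 22 mm (z); origin at the bottom centre of the face towards the carrier, same axes as the press. More than 40 N harms it.
- press_pivot (a point): nominal pivot of the handle, 71 mm above the bench. The clamp sits in a slotted post: the true pivot is up to 5 mm higher or lower, which no reading shows, so where the handle ends and how hard it pushes must be felt. The post reaches 9 mm above it. Open, the clamp arm stands up to 90 mm above it, from 30 to 80 mm before it (-x).
- handle (a joint): angle of the handle about its pivot (rad): 0 raised, growing downwards; starts at 0 to 0.06. It points to the press's +x, above level by 1.00 minus this value, but its bar is bent up or down there by up to 0.2 rad from 20 mm on (unmeasured). Red grip, 18 mm thick, 47 to 135 mm from the pivot. Pad meets carrier at 0.75 to 0.95, centre 1.05, hard stop 1.08. Push: 3 to 18 N at 105 mm; 30 N harms it.
- tube_rack: bystander: white tube rack with capped tubes, 60 x 170 x 96 mm; origin at the centre of its underside
- beaker: bystander: clear beaker, 70 mm across, 95 mm high; origin at the centre of its underside
- stain_bottle: bystander: amber bottle, 50 mm across, 110 mm high; origin at the centre of its underside
- wash_bottle: bystander: white bottle with a red cap, 60 mm across, 140 mm high; origin at the centre of its underside
- dish_stack: bystander: stack of clear dishes, 88 mm across, 45 mm high; origin at the centre of its underside
- slide_box: bystander: grey and black slide box, 85 x 140 x 30 mm; origin at the centre of its underside
There are look-alikes about, which are no part of the job. What is shaped like the part that bears blue_carrier_mid but turquoise is not meant.

How it is judged:
By the outcome, as a careful person would: the job done as asked, in the order asked, and still so for the second after the job is handed in, with the robot touching nothing.
It also fails if it takes over 72 s, if anything falls off the work surface, if the arm or the gripper's body presses on something with over 40 N, if the wrist force passes 120 N, or if a joint passes its speed limit or range.

## Working session

There is one attempt and no reset: what is moved stays moved. The work goes in short steps, each a Python script; the robot and the scene stay as the last script left them, time stands still between calls to the robot, and variables do not carry over. Pictures are saved under pics/ and viewed, and the job is handed in when it is done.

```bash
mkdir -p pics; ls
python3 - <<'E'
from cell import arm
import cv2,numpy as np
for n in ["scene","side","wrist"]:
    f=arm.grab_frame(n); cv2.imwrite(f"pics/{n}0.png",f["color"][:,:,::-1]); print(n,f["K"].tolist(),np.round(f["R"],4).tolist(),f["t"].tolist())
    np.savez(f"pics/{n}0.npz",**f)
s=arm.sense(); print(s)
E
```

```text
pics
scene [[401.1254841044783, 0.0, 272.81217608993785], [0.0, 401.1254841044783, 215.55538971707134], [0.0, 0.0, 1.0]] [[-0.5708, 0.821, -0.0129], [0.5241, 0.3522, -0.7754], [-0.632, -0.4494, -0.6314]] [0.2390814668685019, -0.23100364315839014, 1.4974100393052283]
side [[424.0927799554373, 0.0, 277.1017255197144], [0.0, 424.0927799554373, 210.73958370910088], [0.0, 0.0, 1.0]] [[0.7244, -0.6894, -0.0018], [-0.47, -0.492, -0.7328], [0.5043, 0.5317, -0.6804]] [-0.34446801897091966, 0.33294978357525734, 0.7611517989626592]
wrist [[300.7179866988498, 0.0, 281.20725627239557], [0.0, 300.7179866988498, 215.8654865732308], [0.0, 0.0, 1.0]] [[-0.4217, -0.9067, 0.0012], [-0.874, 0.4068, 0.2658], [-0.2415, 0.1111, -0.964]] [0.6740211369377116, -0.03310468576180546, 0.38968208115067016]
{'clock': 0.15, 'qpos': array([ 1.42313299e+00,  3.59216874e-01,  1.12937778e-02, -2.49386933e-04,
       -1.22408532e+00, -2.88093202e-01]), 'qd': array([ 0.00063811, -0.00386228,  0.00332798,  0.00229048, -0.00041996,
        0.00042467]), 'joint_efforts': array([-5.82761968e-04, -5.83275497e+01,  2.93289793e+01,  7.00117081e+00,
        8.78708175e-03, -1.10949577e-04]), 'tool_pos': array([0.2848024 , 0.61161907, 0.25085302]), 'tool_rot': array([ 9.76348916e-01, -2.16199939e-01, -7.44407219e-05,  6.12775381e-04]), 'ft_force': array([-0.04252484, -0.57518268, -0.14190515]), 'wrist_torque': array([0.0089561 , 0.01360613, 0.0043592 ]), 'finger_gap': 0.08778515585048831}
```

View pics/scene0.png

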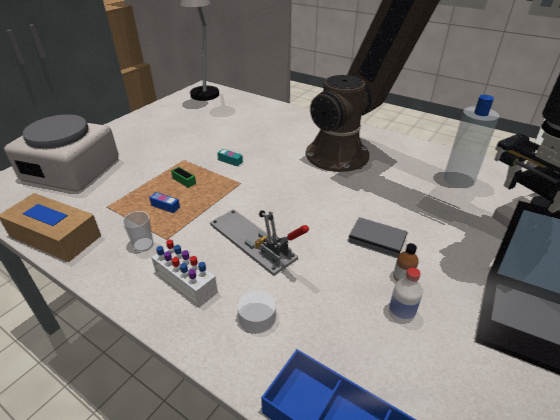

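View pics/side0.png

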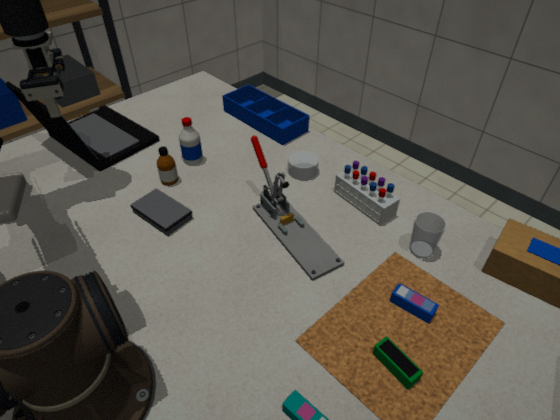

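View pics/wrist0.png

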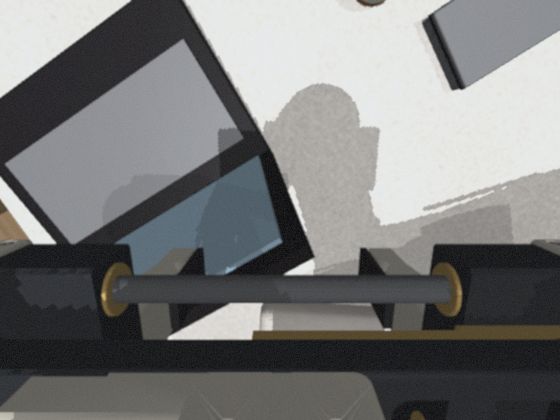

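The scene view shows the blue carrier at about (165,202), green at (183,177) on the mat, turquoise look-alike at (230,157), and the press around (255,240) with the red handle at (300,232). The side view shows blue at (414,302), green at (398,361), and the press from (265,205) to (327,265). I'll enlarge both.

```bash
cat > h.py <<'E'
import cv2,numpy as np
def load(n): return dict(np.load(f"pics/{n}.npz"))
def ray(f,uv):
    uv=np.atleast_2d(np.asarray(uv,float)); d=np.c_[uv,np.ones(len(uv))]@np.linalg.inv(f["K"]).T@f["R"]
    return -f["R"].T@f["t"],d
def onz(f,uv,z):
    c,d=ray(f,uv); s=(z-c[2])/d[:,2]; return c+d*s[:,None]
def proj(f,X):
    X=np.atleast_2d(X); p=(X@f["R"].T+f["t"])@f["K"].T; return p[:,:2]/p[:,2:]
def tri(f1,u1,f2,u2):
    A=[];b=[]
    for f,u in((f1,u1),(f2,u2)):
        c,d=ray(f,u); d=d[0]/np.linalg.norm(d[0]); P=np.eye(3)-np.outer(d,d); A.append(P); b.append(P@c)
    A=np.vstack(A);b=np.hstack(b); x,r,_,_=np.linalg.lstsq(A,b,rcond=None); return x,np.linalg.norm(A@x-b)
def crop(f,x0,y0,w,h,k,name):
    cv2.imwrite(name,cv2.resize(f["color"][y0:y0+h,x0:x0+w,::-1],None,fx=k,fy=k,interpolation=cv2.INTER_CUBIC))
E
python3 - <<'E'
from h import *
s=load("scene0");d=load("side0")
crop(s,140,150,190,130,4,"pics/s_c.png")
crop(d,240,125,120,150,4,"pics/d_c1.png")
crop(d,370,270,120,120,4,"pics/d_c2.png")
E
```

```text
(no output)
```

View pics/s_c.png

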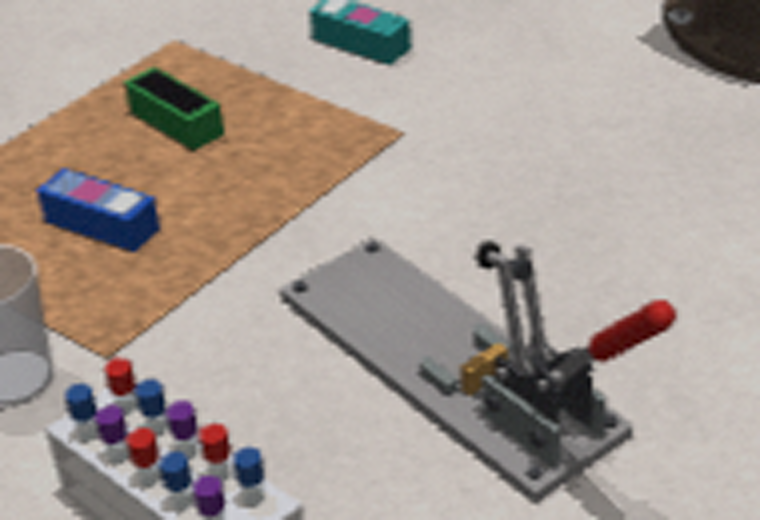

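View pics/d_c1.png

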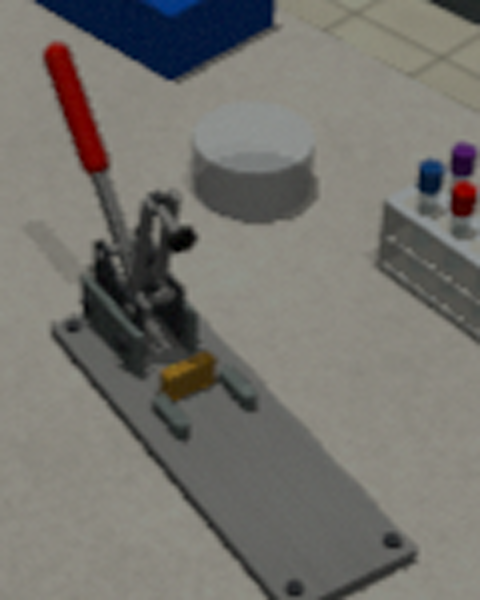

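View pics/d_c2.png

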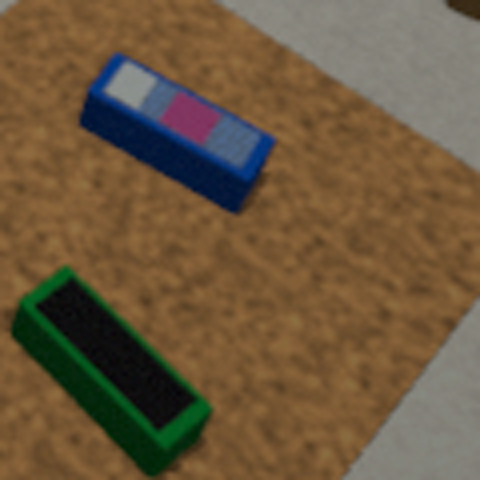

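Blue top corners in the side crop: (120,53), (272,138), (243,180), (90,92). Plate top corners in the scene crop: (370,238), (283,292), (537,495), (632,430). I'll compute coarse poses from these.

Run:
```python
from h import *
np.set_printoptions(precision=4,suppress=True)
s=load("scene0");d=load("side0")
def S(p): return (np.array(p,float)+.5)/4-.5+[140,150]
def D1(p): return (np.array(p,float)+.5)/4-.5+[240,125]
def D2(p): return (np.array(p,float)+.5)/4-.5+[370,270]
def rect(P):
    r=cv2.minAreaRect((P[:,:2]*1000).astype(np.float32)); return P.mean(0),r
print("blue side",rect(onz(d,D2([(120,53),(272,138),(243,180),(90,92)]),.035)))
print("blue scene",rect(onz(s,S([(62,170),(157,209),(134,222),(40,187)]),.035)))
print("green side",rect(onz(d,D2([(68,268),(212,408),(153,440),(20,300)]),.035)))
print("plate scene",rect(onz(s,S([(370,238),(283,292),(537,495),(632,430)]),.012)),onz(s,S([(370,238),(283,292),(537,495),(632,430)]),.012))
print("plate side",onz(d,D1([(414,550),(275,598),(55,325)]),.012))
print("handle tip",tri(s,S([(664,310)]),d,D1([(57,52)])), "inner",tri(s,S([(598,350)]),d,D1([(95,165)])))
```

```text
blue side (array([ 0.5825, -0.2979,  0.035 ]), ((582.4854125976562, -298.0814208984375), (32.75846862792969, 85.28845977783203), 7.193702220916748))
blue scene (array([ 0.5884, -0.289 ,  0.035 ]), ((589.39208984375, -288.3247375488281), (25.2659912109375, 99.10851287841797), 3.091736316680908))
green side (array([ 0.4474, -0.3495,  0.035 ]), ((447.73492431640625, -350.5545654296875), (87.33753204345703, 32.705543518066406), 81.28897857666016))
plate scene (array([0.5631, 0.0276, 0.012 ]), ((562.9293823242188, 25.94085693359375), (282.2713928222656, 86.06422424316406), 77.16114044189453)) [[ 0.4896 -0.1021  0.012 ]
 [ 0.5751 -0.1145  0.012 ]
 [ 0.6353  0.154   0.012 ]
 [ 0.5523  0.1731  0.012 ]]
plate side [[ 0.5676 -0.1232  0.012 ]
 [ 0.4845 -0.0921  0.012 ]
 [ 0.5454  0.1639  0.012 ]]
handle tip (array([0.601 , 0.2181, 0.173 ]), np.float64(0.0023413685053991747)) inner (array([0.5927, 0.172 , 0.1136]), np.float64(0.0012725549637142024))
```

Blue is near (0.585,-0.295) and its long axis is at about 97°. The press axis is at about 77°, and the handle elevation is about 0.90 rad. I'll refine with wrist views over the carrier and the press.

```bash
cat >> h.py <<'E'
from scipy.spatial.transform import Rotation as Ro
def down(yaw):  # tool z down, tool x axis at heading yaw in world
    c,s=np.cos(yaw),np.sin(yaw)
    return Ro.from_matrix(np.array([[c,s,0],[s,-c,0],[0,0,-1]])).as_quat()
E
python3 - <<'E'
from h import *
from cell import arm
np.set_printoptions(precision=4,suppress=True)
w=load("wrist0"); st=arm.sense()
T=Ro.from_quat(st["tool_rot"]).as_matrix(); print(T)
c=-w["R"].T@w["t"]; ct=T.T@(c-st["tool_pos"]); Rt=w["R"]@T
print("cam in tool",ct,"\n",Rt)
# pixel (280,110) ray in tool frame
d=Rt.T@np.linalg.inv(w["K"])@[280,120,1]; print(d)
for yaw0 in (97,-83):
  for h in(.2,.25):
    q=down(np.radians(yaw0)); R=Ro.from_quat(q).as_matrix()
    z=h; off=ct+d*(( z-.03-ct[2])/d[2]); 
    p=np.array([.585,-.295,0])-R@off; p[2]=z
    print(yaw0,h,p,arm.inverse_kinematics(p,q))
for yaw0 in (77,-103):
    q=down(np.radians(yaw0)); R=Ro.from_quat(q).as_matrix()
    z=.3; off=ct+d*(( z-.03-ct[2])/d[2]); 
    p=np.array([.54,-.05,0])-R@off; p[2]=z
    print(yaw0,p,arm.inverse_kinematics(p,q))
E
```

```text
[[ 0.9065 -0.4222 -0.0004]
 [-0.4222 -0.9065 -0.0012]
 [ 0.0001  0.0012 -1.    ]]
cam in tool [ 0.0714  0.0003 -0.1328] 
 [[ 0.0005  1.      0.0001]
 [-0.964   0.0005 -0.2659]
 [-0.2659  0.0001  0.964 ]]
[ 0.0414 -0.0041  1.0488]
97 0.2 [ 0.596  -0.3776  0.2   ] [-0.2894  0.4398  0.0173  0.     -1.1483 -2.73  ]
97 0.25 [ 0.5964 -0.3795  0.25  ] [-0.292   0.4118  0.089   0.     -1.248  -2.7274]
-83 0.2 [ 0.574  -0.2124  0.2   ] [-0.0356  0.2935 -0.205   0.     -1.0723  0.1578]
-83 0.25 [ 0.5736 -0.2105  0.25  ] [-0.0323  0.2553 -0.1384  0.     -1.1771  0.1545]
77 [ 0.5216 -0.1353  0.3   ] [ 0.1101  0.1047 -0.2112  0.     -1.2548  2.8046]
-103 [0.5584 0.0353 0.3   ] [ 0.413   0.1403 -0.1697  0.     -1.2608 -0.6399]
```

Run:
```python
from h import *
from cell import arm
def shot(n,out):
    f=arm.grab_frame(n); np.savez(f"pics/{out}.npz",**f); cv2.imwrite(f"pics/{out}.png",f["color"][:,:,::-1])
arm.move_pose([.5584,.0353,.3],down(np.radians(-103))); shot("wrist","wp"); print(arm.sense()["clock"])
arm.move_pose([.57,-.21,.25],down(np.radians(-83))); shot("wrist","wb"); print(arm.sense()["clock"],arm.sense()["ft_force"])
```

```text
2.4833
3.5167 [ 0.63922449  0.16578209 -0.76659509]
```

View pics/wp.png

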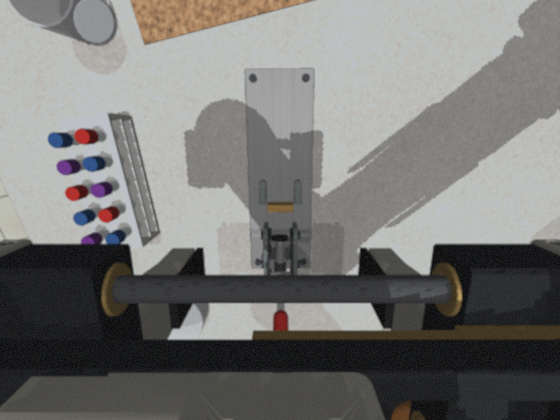

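View pics/wb.png

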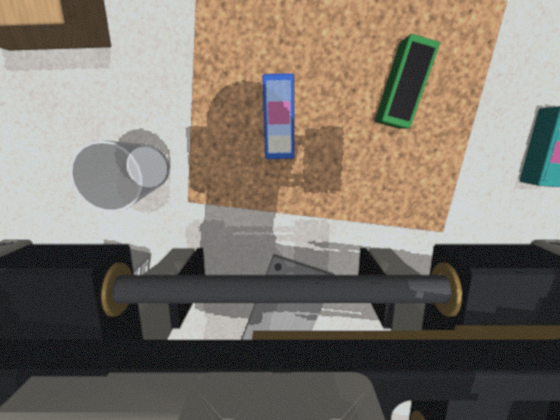

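The wrist views are clear. `wp` shows the plate's loading edge at row ~69 (columns 246–314), rails at (263,192) and (297,192), brass stop at (280,207), and the handle at (281,322). `wb` shows blue upright at (264–295, 74–160) with green to the right at (409,81). I'll zoom in for exact edges.

Run:
```python
from h import *
wb=load("wb");wp=load("wp")
crop(wb,235,60,90,115,5,"pics/wb_c.png")
crop(wp,235,60,95,160,4,"pics/wp_c.png")
for hsvlo,hsvhi in(((105,120,40),(130,255,255)),):
    h=cv2.cvtColor(wb["color"],cv2.COLOR_RGB2HSV); m=cv2.inRange(h,hsvlo,hsvhi); m=m*0+m; m[:50]=0;m[200:]=0;m[:,:220]=0;m[:,340:]=0
    c=np.vstack(cv2.findContours(m,0,2)[0]); print(cv2.minAreaRect(c),cv2.boundingRect(c)); print(cv2.boxPoints(cv2.minAreaRect(c)))
```

```text
((278.0, 116.0), (84.0, 30.0), 90.0) (263, 74, 31, 85)
[[263.  74.]
 [293.  74.]
 [293. 158.]
 [263. 158.]]
```

View pics/wb_c.png

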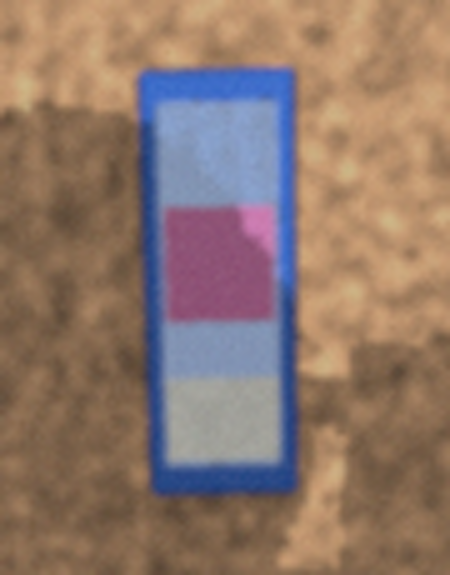

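View pics/wp_c.png

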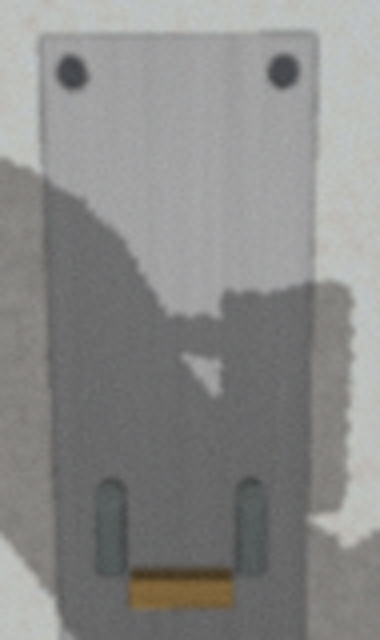

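Blue corners in the crop are (140,71), (297,70), (298,493), (154,493). The plate's loading corners are (40,34) and (317,33), with side edges (61,600) and (309,480), and the brass face spans (130–235) from row 568 at the bottom to 578 at the top. Converting these to poses.

Run:
```python
from h import *
np.set_printoptions(precision=4,suppress=True)
wb=load("wb");wp=load("wp");s=load("scene0");d=load("side0")
def B(p): return (np.array(p,float)+.5)/5-.5+[235,60]
def P(p): return (np.array(p,float)+.5)/4-.5+[235,60]
b=onz(wb,B([(140,71),(297,70),(298,493),(154,493)]),.035)
print(b, "len",np.linalg.norm(b[3]-b[0]),np.linalg.norm(b[2]-b[1]),"wid",np.linalg.norm(b[1]-b[0]),np.linalg.norm(b[2]-b[3]))
ax=(b[3]+b[2]-b[0]-b[1]); print("blue c",b.mean(0),"yaw",np.degrees(np.arctan2(ax[1],ax[0])))
p=onz(wp,P([(40,34),(317,33),(61,600),(309,480)]),.012); print(p)
aL=p[2]-p[0]; aR=p[3]-p[1]
print("plate yaw L,R",[np.degrees(np.arctan2(a[1],a[0])) for a in(aL,aR)], "width",np.linalg.norm(p[1]-p[0]), "from front edge",np.degrees(np.arctan2(*(p[1]-p[0])[[1,0]]))+90)
r=onz(wp,P([(111,525),(252,525)]),.024); print("rails mid",r.mean(0),"sep",np.linalg.norm(r[1]-r[0]))
e=onz(wp,P([(130,568),(235,568)]),.012); e2=onz(wp,P([(130,578),(235,578)]),.034); print("stop",e.mean(0),e2.mean(0))
print("front mid",p[:2].mean(0))
for z,n in((.012,'e'),):
  pass
```

```text
[[ 0.6059 -0.3381  0.035 ]
 [ 0.5728 -0.3424  0.035 ]
 [ 0.5607 -0.2546  0.035 ]
 [ 0.5933 -0.2506  0.035 ]] len 0.08836230260572053 0.0885463520995175 wid 0.03335791015781367 0.03284855328515864
blue c [ 0.5832 -0.2964  0.035 ] yaw 97.97414876803059
[[ 0.5699 -0.122   0.012 ]
 [ 0.4836 -0.1025  0.012 ]
 [ 0.6101  0.0602  0.012 ]
 [ 0.5143  0.0375  0.012 ]]
plate yaw L,R [np.float64(77.57679845216273), np.float64(77.6367571186294)] width 0.08851162980501744 from front edge 257.29655657725687
rails mid [0.561 0.041 0.024] sep 0.048593788167462654
stop [0.5647 0.0585 0.012 ] [0.5643 0.057  0.034 ]
front mid [ 0.5267 -0.1123  0.012 ]
```

Press frame: origin (0.5569, 0.0242), yaw 77.6°. The front edge, stop and rails agree to about 1 mm. Blue centre is (0.5832, -0.2964), yaw 98°. I'll pick 18 mm behind centre with the camera side of the gripper away from the clamp.

```bash
cat >> h.py <<'E'
O=np.array([.5569,.0242,0]); PY=np.radians(77.6)
U=np.array([np.cos(PY),np.sin(PY),0]); V=np.array([-np.sin(PY),np.cos(PY),0])
QP=down(PY-np.pi)
def press(x,y,z): return O+U*x+V*y+np.array([0,0,z])
def shot(n,out):
    from cell import arm
    f=arm.grab_frame(n); np.savez(f"pics/{out}.npz",**f); cv2.imwrite(f"pics/{out}.png",f["color"][:,:,::-1]); return f
E
python3 - <<'E'
from h import *
from cell import arm
yb=np.radians(97.97); u=np.array([np.cos(yb),np.sin(yb),0]); g=np.array([.5832,-.2964,0])-.018*u
q=down(yb-np.pi)
arm.move_pose(g+[0,0,.12],q)
print(arm.movel(g+[0,0,.034],.08,stop_force=8), arm.sense()["tool_pos"])
arm.clamp(25); s=arm.sense(); print(s["finger_gap"],s["ft_force"])
arm.movel(g+[0,0,.14],.12); s=arm.sense(); print(s["clock"],s["finger_gap"],s["ft_force"],s["tool_pos"])
shot("scene","s1")
shot("side","d1")
f=load("s1"); crop(f,110,100,200,150,4,"pics/s1c.png")
E
```

```text
False [ 0.58613798 -0.31437653  0.03461922]
0.03353516619688031 [ 0.32814177  0.48962681 -0.79839039]
7.375 0.033869684188205705 [-0.09926831 -0.78029187 -2.4115145 ] [ 0.58513851 -0.31397192  0.13900814]
```

View pics/s1c.png

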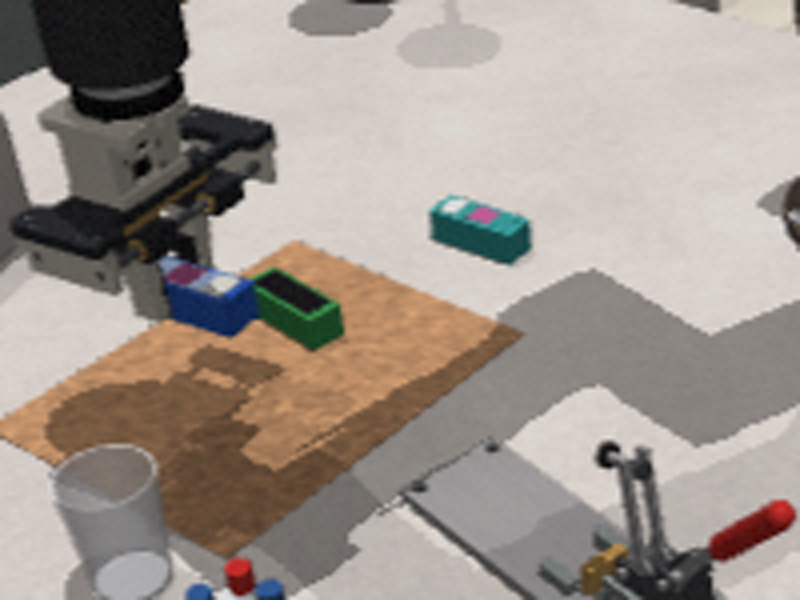

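View pics/d1.png

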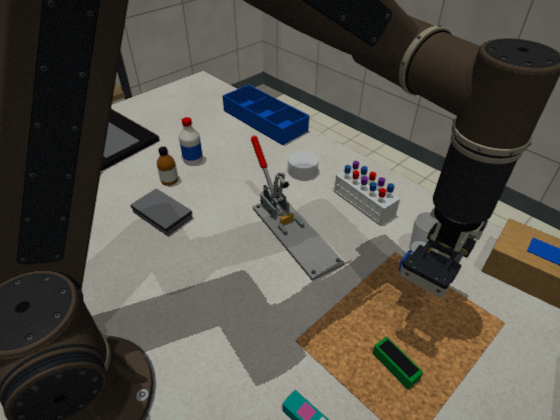

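The carrier is held (gap 33.9 mm, 2.3 N weight) and looks level in the scene crop at (210,295). Green is undisturbed. Next I'll place it on the bare part of the plate.

Run:
```python
from h import *
from cell import arm
arm.move_pose(press(-.080,0,.13),QP)
print(arm.movel(press(-.080,0,.052),.08,stop_force=6),arm.sense()["tool_pos"])
arm.dwell(.2)
print(arm.movel(press(-.080,0,.040),.02,stop_force=2.5)); s=arm.sense(); print(s["tool_pos"],s["ft_force"],s["clock"])
arm.release(); arm.dwell(.2)
s=arm.sense(); print(s["tool_pos"],s["finger_gap"],s["ft_force"])
shot("scene","s2"); shot("side","d2")
crop(load("s2"),190,180,120,100,6,"pics/s2c.png")
crop(load("d2"),240,150,120,130,4,"pics/d2c.png")
```

```text
False [ 0.54015246 -0.05386436  0.05247545]
True
[ 0.53971813 -0.05396303  0.04273671] [ 0.34336317 -0.33937085  3.72030144] 10.3167
[ 0.53893451 -0.05405132  0.04233423] 0.08752963884581029 [-0.37266976 -0.25020153  0.03630705]
```

View pics/s2c.png

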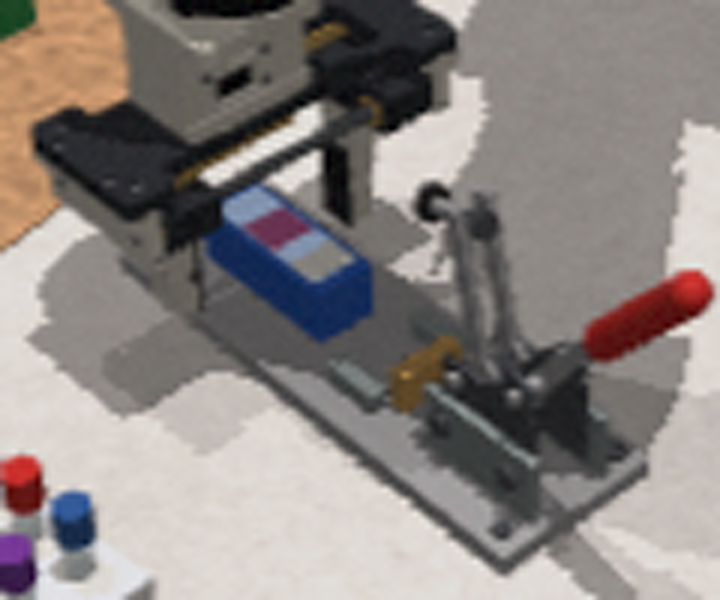

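View pics/d2c.png

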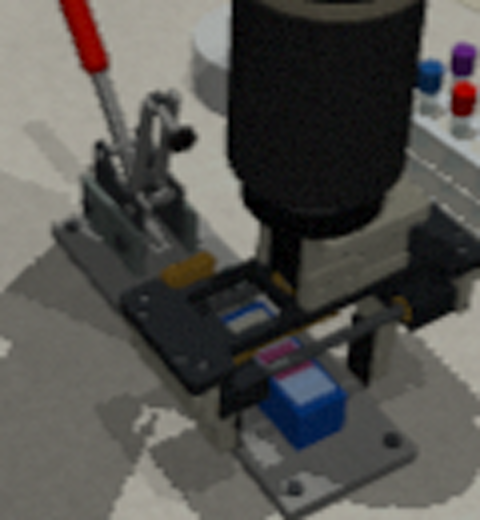

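The carrier lies flat, aligned with the rails, and about 20 mm short of them (scene crop: lead end at (340,315), rail at (360,385)). I'll regrip lightly and slide by feel.

Run:
```python
from h import *
from cell import arm
arm.clamp(10); s=arm.sense(); print(s["finger_gap"],s["ft_force"],s["tool_pos"])
z=s["tool_pos"][2]
x=-.08; hit=False
hit=arm.movel(press(-.045,0,.0425),.04,stop_force=5)
s=arm.sense(); r=s["tool_pos"]-O; print(hit,r@U,r@V,s["tool_pos"][2],s["ft_force"]@U,s["ft_force"],s["clock"])
if not hit:
    hit=arm.movel(press(-.020,0,.0425),.02,stop_force=5)
    s=arm.sense(); r=s["tool_pos"]-O; print(hit,r@U,r@V,s["tool_pos"][2],s["ft_force"]@U,s["ft_force"],s["finger_gap"],s["clock"])
shot("scene","s3"); crop(load("s3"),190,180,120,100,6,"pics/s3c.png")
```

```text
0.03403247979740937 [ 0.04318235 -0.5712616   0.25912232] [ 0.53900747 -0.05402481  0.04233089]
False -0.04506755233516583 8.276414346895413e-05 0.04240209666793744 0.2545752937006378 [ 0.08784422  0.24134199 -1.34210119] 13.5667
True -0.02818313427107913 7.716942983282159e-05 0.04230680586185359 -0.399629813240017 [ 0.51406798 -0.52220011  3.54579549] 0.03343040918848922 14.4083
```

View pics/s3c.png

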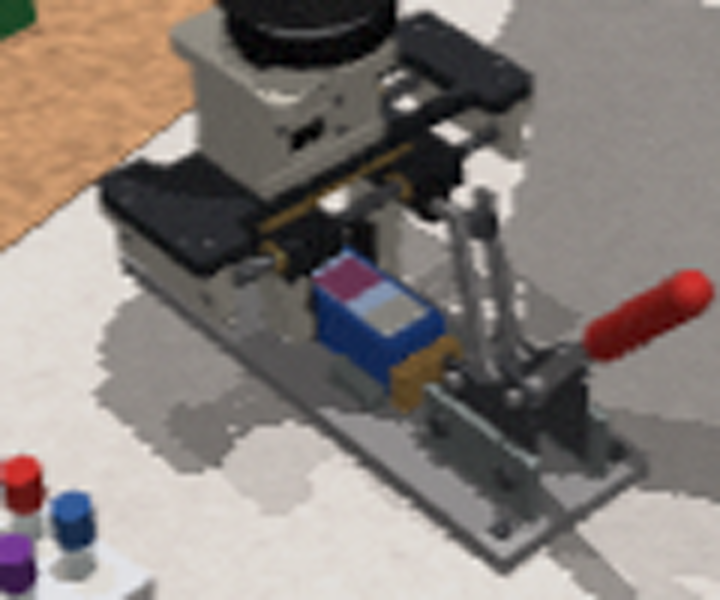

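It stopped at grasp x = -28.2 mm, which matches home at -28, but the trigger was partly vertical force. I'll release, regrip and nudge again to confirm contact along the slide axis.

Run:
```python
from h import *
from cell import arm
def rep(t):
    s=arm.sense(); r=s["tool_pos"]-O; print(t,"x %.2f y %.2f z %.2f"%tuple(1e3*np.array([r@U,r@V,r[2]])),"Fx %.2f Fy %.2f Fz %.2f"%(s["ft_force"]@U,s["ft_force"]@V,s["ft_force"][2]),"gap %.4f t %.2f"%(s["finger_gap"],s["clock"])); return s
arm.release(); arm.dwell(.2); rep("rel")
arm.clamp(10); rep("cl")
for i in range(8):
    x=(arm.sense()["tool_pos"]-O)@U
    hit=arm.movel(press(-.0275+i*.0008,0,.0425),.01,stop_force=8); s=rep(hit)
    if hit or s["ft_force"]@U<-6: break
```

```text
rel x -28.79 y 0.84 z 41.63 Fx 0.47 Fy 0.23 Fz 0.29 gap 0.0874 t 15.68
cl x -28.75 y 0.76 z 41.66 Fx 0.18 Fy 0.22 Fz 1.35 gap 0.0338 t 16.57
False x -28.47 y 0.51 z 42.14 Fx -4.90 Fy -0.92 Fz -2.27 gap 0.0341 t 16.90
False x -28.39 y 0.62 z 42.13 Fx -8.20 Fy -2.83 Fz -1.22 gap 0.0342 t 17.15
```

The stop pushed back with 8 N and there was no further motion, so the carrier is home. Releasing, rising and checking.

```bash
cat >> h.py <<'E'
def rep(t):
    from cell import arm
    s=arm.sense(); r=s["tool_pos"]-O; print(t,"x %.2f y %.2f z %.2f"%tuple(1e3*np.array([r@U,r@V,r[2]])),"Fx %.2f Fy %.2f Fz %.2f"%(s["ft_force"]@U,s["ft_force"]@V,s["ft_force"][2]),"gap %.4f t %.2f"%(s["finger_gap"],s["clock"])); return s
E
python3 - <<'E'
from h import *
from cell import arm
arm.release(); rep("rel")
s=arm.sense(); arm.movel(s["tool_pos"]*[1,1,0]+[0,0,.27],.15); rep("up")
shot("wrist","w4"); shot("scene","s4"); shot("side","d4")
crop(load("w4"),200,40,160,200,3,"pics/w4c.png")
arm.clamp(20); 
crop(load("d4"),240,125,120,150,4,"pics/d4c.png"); crop(load("s4"),220,180,100,100,6,"pics/s4c.png")
E
```

```text
rel x -26.72 y 0.01 z 42.51 Fx -0.02 Fy 0.37 Fz 0.37 gap 0.0875 t 18.18
up x -26.86 y 0.38 z 269.10 Fx -0.47 Fy 0.69 Fz -0.64 gap 0.0878 t 19.84
```

View pics/w4c.png

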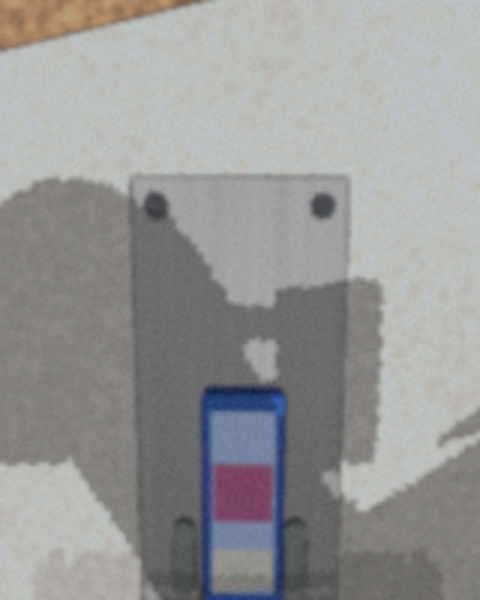

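View pics/d4c.png

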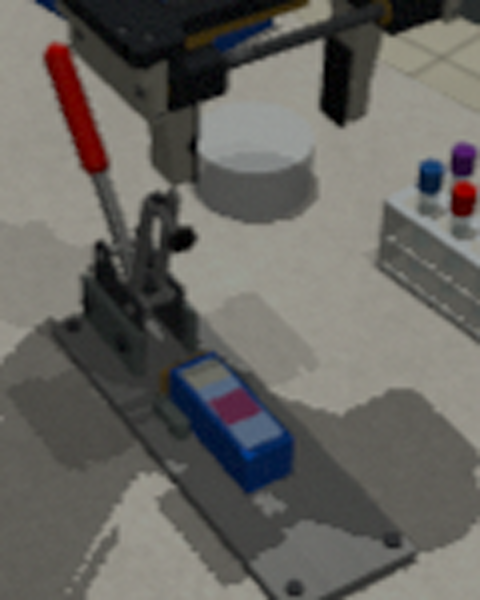

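View pics/s4c.png

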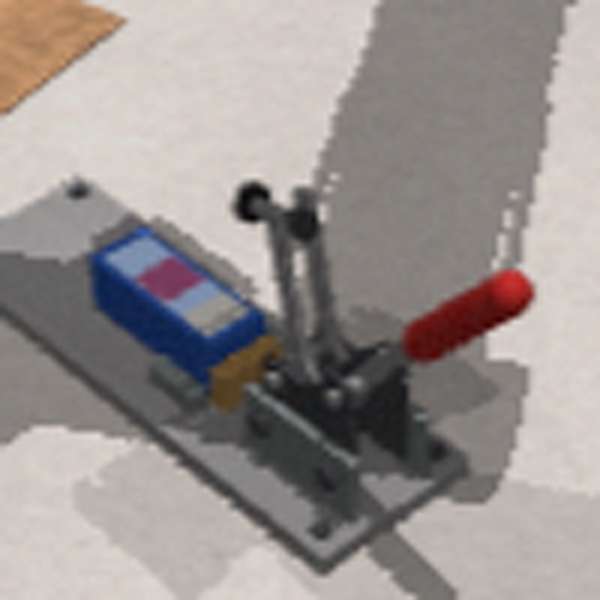

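Blue sits between the rails with its end on the brass stop in all three views (side crop (190,365), scene crop (240,370)). I'll check its position numerically, and the grip axis for the push path.

Run:
```python
from h import *
w=load("w4");s=load("s4");d=load("d4")
q=lambda p,k,o:(np.array(p,float)+.5)/k-.5+o
e=onz(w,q([(203,393),(286,393)],3,[200,40]),.044)
for p in e: r=p-O; print("trail corner press mm",1e3*(r@U),1e3*(r@V))
pr=O+.119*U+[0,0,.071]
def axis(f,x0,y0,x1,y1):
    h=cv2.cvtColor(f["color"],cv2.COLOR_RGB2HSV); m=cv2.inRange(h,(0,140,60),(8,255,255))|cv2.inRange(h,(172,140,60),(180,255,255))
    mm=m*0; mm[y0:y1,x0:x1]=m[y0:y1,x0:x1]
    pts=cv2.findNonZero(mm).reshape(-1,2).astype(float); c=pts.mean(0); u,sv,vt=np.linalg.svd(pts-c); a=vt[0]; t=(pts-c)@a; return c,a,t.min()-.5,t.max()+.5
A=axis(s,270,215,315,245);B=axis(d,245,130,270,172); print(A,B)
# normals of planes through each camera & image line -> 3D axis direction
n=[]
for f,(c,a,_,_) in((s,A),(d,B)):
    _,r=ray(f,[c,c+a*10]); n.append(np.cross(r[0],r[1]))
dr=np.cross(*n); dr/=np.linalg.norm(dr); dr*=np.sign(dr[2]); print("dir U,V,Z",dr@U,dr@V,dr[2],"phi",np.arctan2(dr[2],np.hypot(dr@U,dr@V)))
X,res=tri(s,A[0],d,B[0]); r=X-pr; print("centroid rel pivot U,V,Z mm",1e3*(r@U),1e3*(r@V),1e3*r[2],"res",res*1e3,"r",1e3*np.hypot(r@U,r[2]),"ang",np.arctan2(r[2],r@U))
```

```text
trail corner press mm -55.931800591400716 -14.670243379382335
trail corner press mm -55.905257266991065 18.147854620972176
(array([297.70860927, 232.06622517]), array([-0.87312736,  0.48749216]), np.float64(-11.569804703159894), np.float64(12.255156339089329)) (array([258.4507772 , 151.41450777]), array([0.33713284, 0.94145709]), np.float64(-17.186866438661323), np.float64(17.381030210073387))
dir U,V,Z 0.641275011001696 0.002254035604255376 0.7673078128028342 phi 0.8746323888746473
centroid rel pivot U,V,Z mm 57.39385785935678 -1.8391928843444798 73.20531273288549 res 1.1105400530991891 r 93.0218938331166 ang 0.9058803572626364
```

The carrier is home within measurement error (trail edge at -55.9 against -55 mm, lateral centre +1.7 mm within the 2.5 mm clearance, parallel). The grip axis elevation is about 0.88 rad, so the bend is about -0.09. I'll build the push path and approach with closed fingers.

```bash
cat >> h.py <<'E'
Z=np.array([0,0,1.])
PIV=O+.119*U+.071*Z
BEND=-.085; R0=.100; W=.0095; GT=.009
def hpose(a,off=0.,r0=R0):
    """TCP pose touching the grip top when bar base elevation is a; off = extra stand-off (m, negative presses)"""
    phi=a+BEND; tau=.5*phi if phi>0 else phi
    e=lambda t:U*np.cos(t)+Z*np.sin(t)
    n=-U*np.sin(phi)+Z*np.cos(phi)
    p=PIV+.020*e(a)+(r0-.020)*e(phi)+n*(GT+off+W*np.sin(abs(phi-tau)))
    zt=U*np.sin(tau)-Z*np.cos(tau); xt=-(U*np.cos(tau)+Z*np.sin(tau)); yt=np.cross(zt,xt)
    q=Ro.from_matrix(np.c_[xt,yt,zt]).as_quat()
    return p-.025*zt,q
E
python3 - <<'E'
from h import *
from cell import arm
for a in np.arange(.97,-.12,-.1):
    p,q=hpose(a); j=arm.inverse_kinematics(p,q); print(round(a,2),np.round(p,3),None if j is None else np.round(j,2))
p,q=hpose(.97,.020)
arm.move_pose(p+.08*Z,q); rep("above")
arm.movel(p,.1,stop_force=6); s=rep("standoff"); print(np.round(s["tool_pos"]-p,4))
shot("side","d5"); shot("scene","s5")
crop(load("d5"),230,90,150,150,4,"pics/d5c.png"); crop(load("s5"),210,150,130,110,6,"pics/s5c.png")
E
```

```text
0.97 [0.591 0.181 0.18 ] [ 0.37  0.26 -0.2  -0.47 -0.92 -0.34]
0.87 [0.593 0.19  0.175] [ 0.42  0.27 -0.2  -0.4  -0.9  -0.41]
0.77 [0.595 0.199 0.169] [ 0.46  0.28 -0.21 -0.34 -0.89 -0.49]
0.67 [0.597 0.208 0.161] [ 0.51  0.3  -0.21 -0.28 -0.88 -0.56]
0.57 [0.599 0.215 0.153] [ 0.54  0.32 -0.22 -0.23 -0.88 -0.63]
0.47 [0.6   0.222 0.145] [ 0.58  0.34 -0.22 -0.18 -0.88 -0.69]
0.37 [0.602 0.227 0.135] [ 0.61  0.36 -0.22 -0.13 -0.88 -0.75]
0.27 [0.603 0.232 0.126] [ 0.63  0.39 -0.22 -0.08 -0.89 -0.8 ]
0.17 [0.603 0.236 0.116] [ 0.66  0.41 -0.22 -0.03 -0.9  -0.85]
0.07 [0.604 0.239 0.105] [ 0.68  0.44 -0.22  0.01 -0.92 -0.9 ]
-0.03 [0.605 0.241 0.095] [ 0.72  0.49 -0.21  0.08 -0.97 -0.98]
above x 143.77 y 0.02 z 272.69 Fx 0.20 Fy 0.33 Fz 0.53 gap 0.0008 t 22.15
standoff x 144.83 y -0.46 z 193.62 Fx -0.43 Fy -0.58 Fz 0.09 gap 0.0001 t 23.10
[0.0005 0.0001 0.0007]
```

View pics/d5c.png

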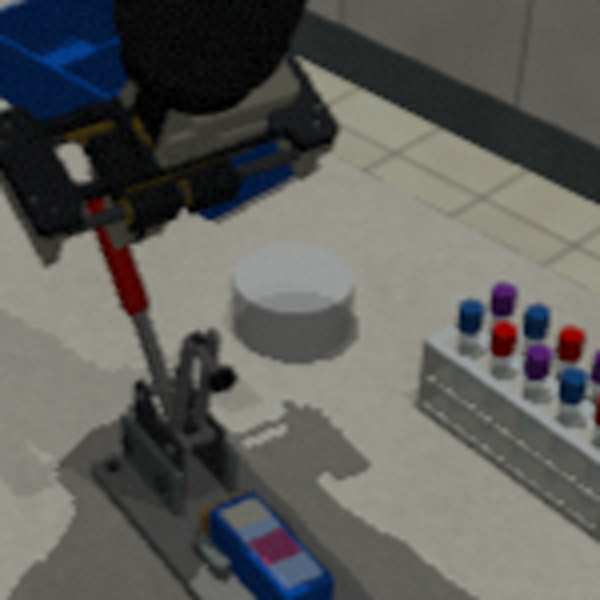

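View pics/s5c.png

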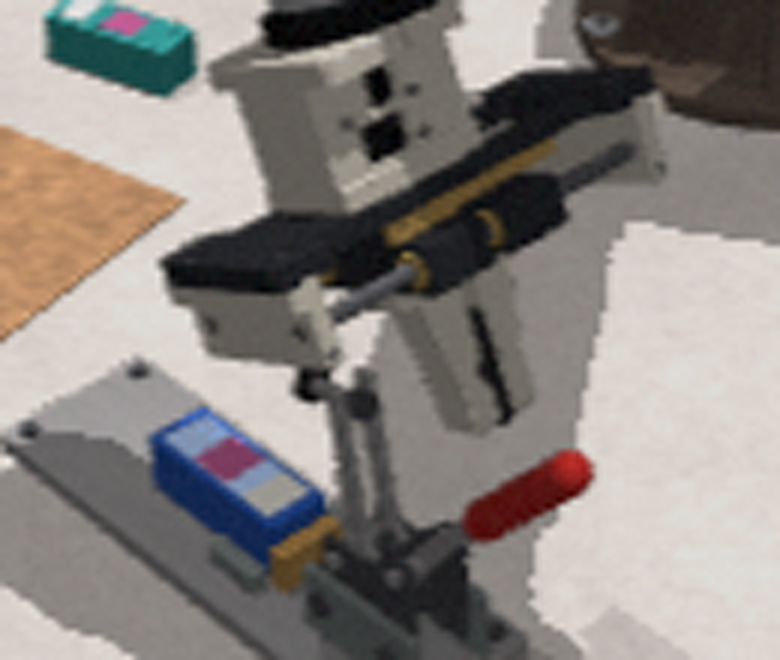

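The fingers are closed behind and above the grip, clear of the clamp arm (scene crop: tips at (480,425), grip at (530,495)). Now I'll touch the grip and walk the arc by feel.

```bash
cat >> h.py <<'E'
def fn(a):
    from cell import arm
    s=arm.sense(); phi=a+BEND; n=-U*np.sin(phi)+Z*np.cos(phi); e=U*np.cos(phi)+Z*np.sin(phi)
    p,_=hpose(a); return s["ft_force"]@n, s["ft_force"]@e, 1e3*((s["tool_pos"]-p)@n), s["clock"]
E
python3 - <<'E'
from h import *
from cell import arm
p,q=hpose(.97,-.008)
print(arm.movel(p,.03,stop_force=2.5)); print("contact Fn,Ft,off,t",np.round(fn(.97),2))
for a in np.arange(.94,.30,-.04):
    p,q=hpose(a,0)
    hit=arm.movel(p,.05,frame=q,stop_force=10); f=fn(a); print(round(a,2),hit,np.round(f,2))
    if hit or f[0]>20: break
E
```

```text
False
contact Fn,Ft,off,t [-9.800e-01  1.000e-02 -7.960e+00  2.428e+01]
0.94 False [-0.5  -0.03  0.19 24.53]
0.9 False [-0.11 -0.07 -0.38 24.78]
0.86 False [ 0.47 -0.26 -0.2  25.03]
0.82 False [ 0.37 -0.17 -0.13 25.28]
0.78 False [ 0.66 -0.23 -0.11 25.53]
0.74 False [ 0.22 -0.08 -0.11 25.78]
0.7 False [-0.11  0.43 -0.13 26.03]
0.66 False [ 0.87 -0.17 -0.15 26.28]
0.62 False [ 0.07  0.73 -0.15 26.53]
0.58 False [ 0.51 -0.23 -0.14 26.78]
0.54 False [-0.12  0.1  -0.15 27.03]
0.5 False [-0.07 -0.64 -0.17 27.28]
0.46 False [-0.15 -0.08 -0.15 27.53]
0.42 False [ 0.66 -0.86 -0.16 27.78]
0.38 False [-1.08 -0.43 -0.18 28.03]
0.34 False [ 0.19  0.45 -0.25 28.28]
```

Run:
```python
from h import *
shot("side","d6"); shot("scene","s6")
a=cv2.resize(load("d6")["color"][110:240,230:360,::-1],None,fx=3,fy=3,interpolation=2);b=cv2.resize(load("s6")["color"][150:280,210:340,::-1],None,fx=3,fy=3,interpolation=2)
cv2.imwrite("pics/c6.png",np.hstack([a,b]))
```

```text
(no output)
```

View pics/c6.png

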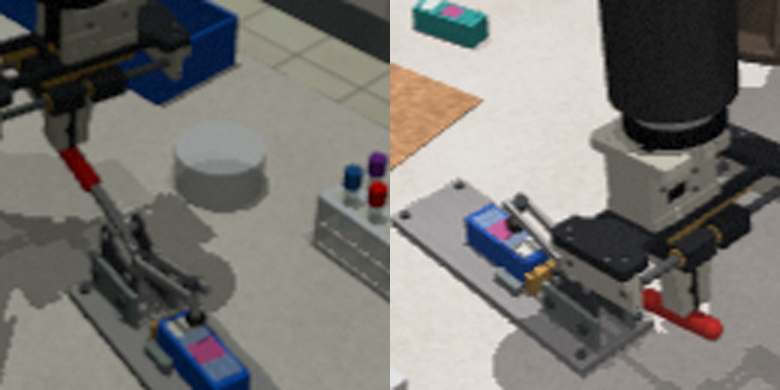

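The handle follows the fingers almost freely, and the pad is now descending onto the carrier (scene half: pad at (515,225)). I'll continue in finer steps.

Run:
```python
from h import *
from cell import arm
log=[]
for a in np.arange(.32,.015,-.02):
    p,q=hpose(a,0)
    hit=arm.movel(p,.03,frame=q,stop_force=8); f=fn(a); print(round(a,2),hit,np.round(f,2))
    if hit or f[0]>18: break
```

```text
0.32 False [ 0.25 -0.36 -0.12 28.63]
0.3 False [ 1.03 -0.64 -0.21 28.88]
0.28 False [ 0.82  0.1  -0.26 29.13]
0.26 False [ 0.47  0.06 -0.23 29.38]
0.24 False [-0.61 -0.63 -0.24 29.63]
0.22 False [ 0.21 -0.16 -0.24 29.88]
0.2 False [ 3.500e-01 -2.000e-02 -2.400e-01  3.013e+01]
0.18 False [-0.18 -0.75 -0.23 30.38]
0.16 False [ 0.8  -0.61 -0.23 30.63]
0.14 False [-0.52  0.16 -0.18 30.88]
0.12 False [ 2.02  0.49 -0.13 31.13]
0.1 False [ 2.56 -0.42 -0.12 31.38]
0.08 False [ 1.99 -1.1  -0.19 31.63]
0.06 False [ 2.3  -1.63 -0.26 31.88]
0.04 False [ 2.65 -0.74 -0.29 32.13]
0.02 False [ 2.3  -1.17 -0.33 32.38]
```

The pad met the carrier at a≈0.13, with about 2.5 N push. Continuing in 1 mm steps to find the peak, the over-centre drop and then the stop.

Run:
```python
from h import *
from cell import arm
for a in np.arange(.01,-.20,-.01):
    p,q=hpose(a,0)
    hit=arm.movel(p,.012,frame=q,stop_force=6); f=fn(a); print(round(a,2),hit,np.round(f,2))
    if hit or f[0]>8: break
shot("side","d7"); shot("scene","s7")
a=cv2.resize(load("d7")["color"][110:240,230:360,::-1],None,fx=3,fy=3,interpolation=2);b=cv2.resize(load("s7")["color"][150:280,210:340,::-1],None,fx=3,fy=3,interpolation=2)
cv2.imwrite("pics/c7.png",np.hstack([a,b]))
```

```text
0.01 False [ 1.83 -0.81 -0.15 32.63]
0.0 False [ 2.53 -0.86 -0.16 32.88]
-0.01 False [ 0.74 -1.76 -0.2  33.13]
-0.02 False [ 0.93 -1.04 -0.22 33.38]
-0.03 False [ 0.74 -0.52 -0.2  33.63]
-0.04 False [ 0.76 -0.57 -0.2  33.88]
-0.05 False [ 0.82 -0.3  -0.21 34.13]
-0.06 False [ 0.47  0.63 -0.22 34.38]
-0.07 False [ 0.58 -1.38 -0.16 34.63]
-0.08 False [ 2.81 -1.05  0.09 34.88]
-0.09 False [ 5.12 -1.99  0.39 35.13]
-0.1 False [ 5.91 -1.55  0.68 35.38]
-0.11 False [ 9.19 -3.33  1.08 35.63]
```

View pics/c7.png

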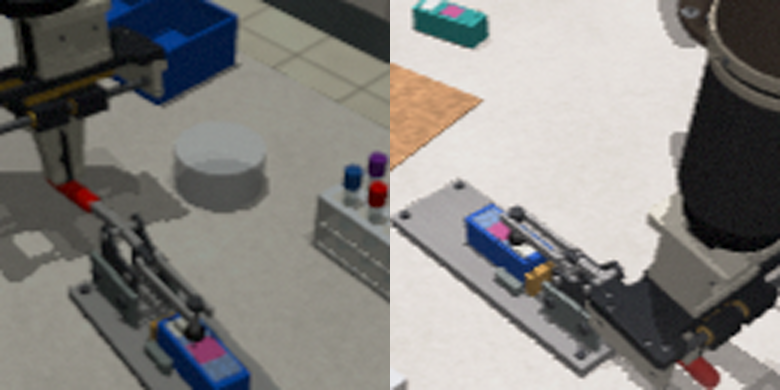

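The profile is a hump of ~2.5 N from a=0.13 to 0.0, a drop to ~0.7 N, then a rise from -0.08, which suggests over-centre and then the stop. To tell the stop from a second spring rise, I'll press slightly further in 0.5 mm steps, staying below ~16 N.

Run:
```python
from h import *
from cell import arm
for a in np.arange(-.115,-.15,-.005):
    p,q=hpose(a,0)
    hit=arm.movel(p,.008,frame=q,stop_force=6); arm.dwell(.1); f=fn(a); s=arm.sense(); print(round(a,3),hit,np.round(f,2),"z %.2f"%(1e3*s["tool_pos"][2]))
    if hit or f[0]>15: break
```

```text
-0.115 False [ 9.64 -2.59  1.35 36.08] z 87.49
-0.12 False [10.67 -3.74  1.55 36.43] z 87.15
-0.125 False [11.6  -4.2   1.74 36.78] z 86.82
-0.13 False [14.   -3.62  1.94 37.13] z 86.50
-0.135 False [14.15 -3.67  2.14 37.48] z 86.17
-0.14 False [15.84 -5.13  2.34 37.83] z 85.84
```

The force climbs steadily at about 4 N/mm, starting where the stop should be, with no drop. The earlier hump also began where the pad should meet the carrier. I'll back off and see whether the handle stays down.

Run:
```python
from h import *
from cell import arm
for a in(-.12,-.10,-.08,-.06):
    p,q=hpose(a,0); arm.movel(p,.012,frame=q); arm.dwell(.1); print(a,np.round(fn(a),2))
p,q=hpose(-.06,0); arm.movel(p+.12*Z,.12); rep("up")
arm.move_pose(press(-.03,0,.30),QP); rep("away")
arm.dwell(.3)
s=shot("scene","s8"); d=shot("side","d8"); shot("wrist","w8")
a=cv2.resize(d["color"][110:240,230:360,::-1],None,fx=3,fy=3,interpolation=2);b=cv2.resize(s["color"][170:300,210:340,::-1],None,fx=3,fy=3,interpolation=2)
cv2.imwrite("pics/c8.png",np.hstack([a,b])); crop(load("w8"),200,40,160,250,2.4,"pics/w8c.png") if 0 else None
```

```text
-0.12 [11.93 -3.05  1.65 38.26]
-0.1 [ 7.5  -2.01  0.91 38.68]
-0.08 [ 3.84 -0.94  0.06 39.11]
-0.06 [ 1.000e-02  4.300e-01 -2.000e-01  3.953e+01]
up x 222.72 y 0.37 z 210.93 Fx 0.33 Fy 0.99 Fz -0.44 gap 0.0004 t 40.68
away x -29.32 y -0.08 z 299.33 Fx 0.58 Fy -0.96 Fz 0.13 gap 0.0007 t 41.73
```

View pics/c8.png

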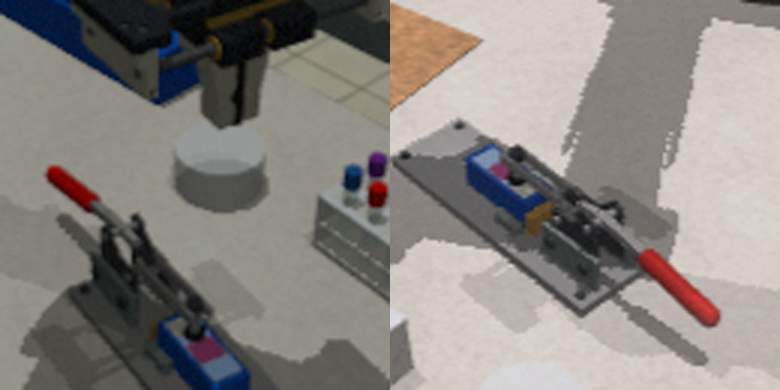

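View pics/w8.png

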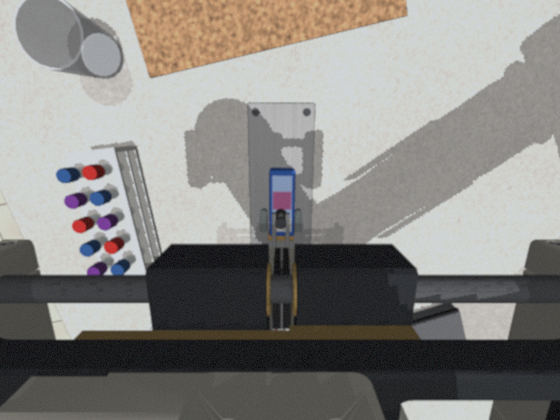

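The handle stays down (left half: grip from (50,175) to (95,208)) and the pad is on the carrier's leading part. I'll measure how far the handle has turned from its starting angle.

Run:
```python
from h import *
pr=PIV
def axis(f,x0,y0,x1,y1):
    h=cv2.cvtColor(f["color"],cv2.COLOR_RGB2HSV); m=cv2.inRange(h,(0,140,50),(8,255,255))|cv2.inRange(h,(172,140,50),(180,255,255))
    mm=m*0; mm[y0:y1,x0:x1]=m[y0:y1,x0:x1]
    n,l,st,_=cv2.connectedComponentsWithStats(mm); k=1+np.argmax(st[1:,4]); mm=(l==k).astype(np.uint8)
    pts=cv2.findNonZero(mm).reshape(-1,2).astype(float); c=pts.mean(0); u,sv,vt=np.linalg.svd(pts-c); a=vt[0]; t=(pts-c)@a; return c,a,t.min()-.5,t.max()+.5
for ss,dd,bs,bd in(("scene0","side0",(270,215,325,245),(245,130,275,175)),("s4","d4",(270,215,325,245),(245,130,275,175)),("s8","d8",(280,240,345,290),(235,155,270,190))):
    s=load(ss);d=load(dd)
    A=axis(s,*bs);B=axis(d,*bd); n=[]
    for f,(c,a,_,_) in((s,A),(d,B)):
        _,r=ray(f,[c,c+a*10]); n.append(np.cross(r[0],r[1]))
    dr=np.cross(*n); dr/=np.linalg.norm(dr); dr*=np.sign(dr@U)
    X,res=tri(s,A[0],d,B[0]); r=X-pr
    print(ss,"phi dir",np.arctan2(dr[2],dr@U),"V",dr@V,"centroid U,V,Z",np.round(1e3*np.array([r@U,r@V,r[2]]),1),"res",res*1e3,"ang",np.arctan2(r[2],r@U),"A",A[2:],"B",B[2:])
    # angle from each camera alone, axis assumed in plane y=0: intersect image line ends with the vertical plane
    for f,(c,a,t0,t1) in((s,A),(d,B)):
        c0,rr=ray(f,[c+a*t0,c+a*t1,c]); k=((O-c0)@V)/(rr@V); P=c0+rr*k[:,None]-pr; e=P[1]-P[0]; e*=np.sign(e@U)
        print("   single-cam phi",np.arctan2(e[2],e@U),"len",1e3*np.linalg.norm(e),"centroid U,Z",1e3*(P[2]@U),1e3*P[2][2],"ang",np.arctan2(P[2][2],P[2]@U))
```

```text
scene0 phi dir 0.8756246022896438 V 0.009291013125403478 centroid U,V,Z [57.3 -1.7 72.9] res 1.587471304026036 ang 0.9045713370545799 A (np.float64(-11.430301511057671), np.float64(12.394290694429651)) B (np.float64(-17.3720779514874), np.float64(17.206001576260395))
   single-cam phi 0.8761442171589463 len 102.73873619594946 centroid U,Z 57.245379800527125 72.20182182437492 ang 0.9004289656389547
   single-cam phi 0.8534513890571421 len 85.7476462574857 centroid U,Z 51.89405602852922 76.46218270400868 ang 0.9745165640671902
s4 phi dir 0.8746354284758888 V 0.002254035604255376 centroid U,V,Z [57.4 -1.8 73.2] res 1.1105400530991891 ang 0.9058803572626364 A (np.float64(-11.569804703159894), np.float64(12.255156339089329)) B (np.float64(-17.186866438661323), np.float64(17.381030210073387))
   single-cam phi 0.8747653149197996 len 102.72803611578853 centroid U,Z 56.70702127763142 71.88706864157275 ang 0.9029006102877447
   single-cam phi 0.8692522905160545 len 85.68880073681119 centroid U,Z 52.32739147007761 76.68719342003723 ang 0.9720154994733463
s8 phi dir -0.18044716492001361 V 0.0006343346340836464 centroid U,V,Z [ 89.   -1.9 -13.3] res 0.46847467030900913 ang -0.14784974726800604 A (np.float64(-16.529373868510287), np.float64(17.162120639062774)) B (np.float64(-10.01421335113096), np.float64(9.87611030921523))
   single-cam phi -0.1794853653331721 len 86.18983636687311 centroid U,Z 86.85827260554802 -16.370512216671116 ang -0.18628855046842988
   single-cam phi -0.18127844598104692 len 89.75547295093362 centroid U,Z 85.88613856701225 -10.338705581410077 ang -0.11980044153488643
```

The handle turned 1.055 rad from its start (0 to 0.06), putting it at about 1.08, on its stop. A handle short of centre would have sprung back to 0.95 or less. Last check is on the carrier and bystanders.

Run:
```python
from h import *
w=load("w8"); crop(w,235,90,95,160,4,"pics/w8c.png")
for a,b in(("scene0","s8"),("side0","d8")):
  for n,lo,hi in(("green",(50,120,30),(72,255,255)),("turq",(80,120,40),(96,255,255))):
    c=[]
    for f in(load(a),load(b)):
        m=cv2.inRange(cv2.cvtColor(f["color"],cv2.COLOR_RGB2HSV),lo,hi); k,l,st,ce=cv2.connectedComponentsWithStats(m); c.append(ce[1+np.argmax(st[1:,4])].round(1).tolist())
    print(a,n,c)
```

```text
scene0 green [[183.8, 178.8], [183.8, 178.8]]
scene0 turq [[230.5, 158.2], [230.4, 158.2]]
side0 green [[396.3, 365.4], [396.3, 365.4]]
side0 turq [[297.8, 406.6], [297.8, 406.6]]
```

View pics/w8c.png

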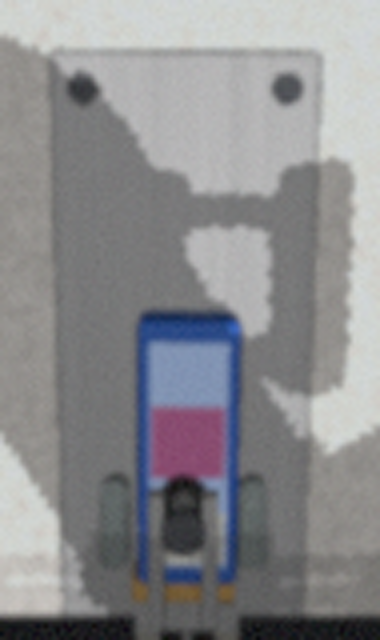

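View pics/s8.png

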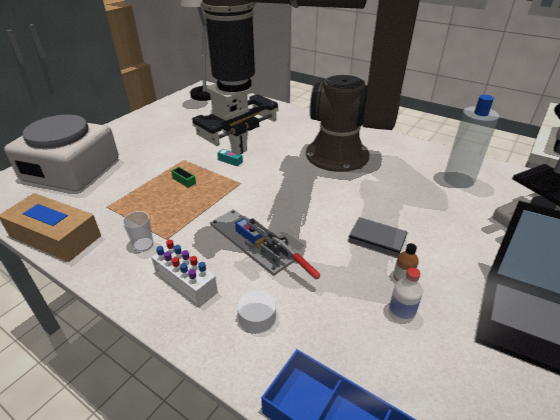

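The wrist crop shows the blue end at row 582, directly against the brass, with the pad at (183,510) on the carrier's top between the rails. Green and turquoise have not moved by a pixel. Handing in.

Run:
```python
from cell import arm
print(arm.sense()["clock"]); arm.sign_off()
```

```text
42.175
the job is handed in; nothing more can be done
```

The blue carrier is home against the brass stop and clamped, and I handed the job in at about 42 s with the arm clear of everything.

- **Carrier:** I laid it on the bare end of the plate and slid it in with a light grip. A second nudge met the stop with about 8 N and no further movement. The last wrist picture shows its end against the brass and the pad on its top between the rails. An earlier measurement put its trailing edge at -55.9 mm (nominal -55) and its centre 1.7 mm to one side. Both are within camera error and the rail clearance.
- **Handle:** With closed fingers, push was about 2.5 N from pad contact, dropped near the nominal centre, then rose steadily to about 16 N at the stop.
- **After letting go:** The handle stayed down. The cameras show it turned 1.055 rad from a start of 0 to 0.06, which fits the 1.08 stop.
- **Bystanders:** The green carrier and the turquoise look-alike did not move by a pixel. I saw no change in the other things in the scene view but did not measure them.

Three readings did not match cleanly:
- The first slide halted partly on vertical force, which is why I nudged again.
- The peak handle push, about 2.5 N, is a little under the stated 3 N.
- The handle's stop felt springy, at about 4 N/mm. I judged that it had passed centre from the force drop, the angle it turned, and its staying down.

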